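# Load a disc into the spring magazine

## Robot

A 6-joint arm with a two-finger parallel gripper is mounted at the origin on a cart in front of the work surface, level with it; the furniture and walls round the work are solid. World frame = base frame: x ahead of the robot, y to its left, z up, the work surface at z = 0. Lengths are in mm, angles in degrees, forces in N, time in s.
With the tool pointing down it reaches from about 250 to 850 mm from the base axis. Payload 12.5 kg.
Tool frame: the origin (TCP) lies on the centre line of the jaws, within the pads' length; the fingertips stand 11 mm ahead of it and the grasp point (between the pads) lies 8 mm behind it (nose_length is the distance from the TCP to the fingertips, in mm); y points along the fingers, z is the direction in which the jaws open and shut, and the axes are right-handed (so a half turn about y gives the same grasp; the last joint's range is limited). The gripper opens to 93 mm and grips with 3 to 60 N. Pads are 15 mm wide; open, the fingers measure 128 mm over their backs; the gripper's body (75 mm by 188 mm) begins 65 mm behind the grasp point.
Start: joints at [-79.847, 20.094, 94.641, -0, 65.266, -4.847], TCP at [142.371, -531.239, 229.633] pointing down, gripper open.
Joint ranges: [-157.81, 157.81], [-45, 120.19], [0.68, 151.7], [-89.99, 269.99], [4.06, 180], [-164.3, 164.3]. Speed limits (degrees/s): [127.2, 127.2, 159.86, 180, 180, 180].

## Interface

Orientations are given as [roll, pitch, yaw] about the fixed x, y, z axes, in that order (R = Rz(yaw) Ry(pitch) Rx(roll)).
In Python, from workcell import * gives the robot as it stands. The module is installed in compiled form; this text tells all that it offers.
- The arm moves only by the shell command python3 -m jog 'ROWS' [FORCE]. ROWS is JSON, a list of rows, each a list of 3 entries, a list of its own where there are three numbers: the finger opening in m, from 0 to 0.093, then the shift along the tool's x, y, z in m, then the turn about the tool's y in rad. In form: [[fingers, [dx, dy, dz], roll], ...]. A call has 1 to 12 rows; each row is the pose to reach, as a shift and turn from the pose commanded when the call began, along the tool's axes at that moment; what a row does not reach only later rows make up. A row lasts 1/10 s, in which the tool goes at most 50 mm and 8.59 degrees, less where a joint would pass 70% of its speed; a pose out of reach is approached as far as the arm can. A call with a gripper value outside its range is refused whole. The fingers move at their own pace and stop on an object; FORCE is the grip in N (left out, the last holds). Time passes only in rows, so rows that repeat a pose let the fingers close. It gives the time, the measured TCP pose, the force and the opening at its end, in the units of the state.
- state(): the state, without advancing time (a new reading comes with each control period).
- get_image(name): name is "scene" or "top" or "wrist"; returns (picture, depth): 420x560x3 uint8, blue, green, red; 420x560 float32, mm along the optical axis (not along the pixel's ray), 0 where there is no reading.
- calibration(name): a dict with "camera_matrix" (3x3 intrinsics, pixels), "rvec" (rotation vector, rad) and "tvec" (3), from world to camera coordinates, as OpenCV has them; the wrist camera has in their place "mount" (4x4, takes a point from camera to tool coordinates, whose origin is the TCP and whose axes are the tool frame's). Camera axes: x right, y down, z forward; pixel columns grow to the right and rows downward; lengths in mm; the calibration is good to about 2 mm. A picture is of the moment at which its call begins: read the wrist's pose just before it. calibration takes no time and is no camera call.
- sign_off(): hands the job in, once; it reports no verdict.
Trained networks look in the newest picture that a camera, given by its name, has taken for a name from the list of things; names that differ only in an ending like _2 or _b are one class to them, and where a whole thing is asked for, a point or a joint stands for the part that bears it (a point fixed in the world has none). Each returns a list of dicts, best first, with "conf" (0 to 1); they miss things now and then, are a little off and sometimes report something else, mostly with a low value. They report only what shows in the picture. A call takes as long as a camera call. They do not tell look-alikes from the thing itself.
- search_frame(camera, target): "location" ([column, row] in pixels, amid what is visible of it).
- pinpoint(camera, target): "location" ([column, row] in pixels: a listed point, or the origin of a listed thing).
The state is a dict: "time": time; "qpos": joint angles; "qd": joint speeds; "joint_efforts": joint torques, N m; "tcp_pos": TCP position; "tool_rot": TCP orientation; "force": force on the tool from outside, world axes, zero at the start; "moment": the same for the moment, N m; "width": opening from 0.0 (shut) to 1.0 (fully open).
Only numpy, scipy, OpenCV 4.12 (cv2) and the standard library are available. Lean on these libraries where they do the work, as an engineer would, in place of code of your own. Each camera call takes 0.05 s, during which the arm holds its last target. There are 200 camera calls.

## Task

Load the slotted disc (the one with straight-edged slots and no round hole in its middle, not one of the two ring discs) into the spring magazine: lay it flat between the guide rods and press it straight down against the spring follower until it snaps under both retaining pawls. Leave it held there, and leave the two ring discs where they lie.

Things in the scene. Friction and masses are not known exactly. Their poses are not given: they have to be found in the camera images.
- slotted_disc: the disc to load: light grey cast disc, 66 mm in diameter, 10 mm thick, flat on the table, face pierced by an L-shaped opening and a straight slot (no round hole in its middle). Solid all over for contact, so it may be pressed in the middle. About 0.11 kg. Origin: centre of its underside, z up through the top face.
- ring_disc_1: bystander: disc of the same outer size (66 x 66 x 10 mm) and grey, but with a 25 mm round hole through its centre. Origin: centre of its underside.
- ring_disc_2: bystander: a second disc with a round hole through its centre, like ring_disc_1.
- magazine: fixed magazine, base 136 mm (its x) by 84 mm (its y), 96 mm tall. Origin: underside of the base, on the stack axis; z up. Four 8 mm guide rods, centred 39.5 mm from the axis at 40 deg either side of +x and -x (2.5 mm play round the disc), lean out above z = 66 mm to 52.5 mm at z = 92 mm. Free gaps 52 mm wide between rods at +y and -y let in fingers that hold a disc by its rim.
- follower (a joint): black round follower plate, 48 mm across, in the middle of the magazine; value in m, 0 = up (plate top 56 mm above the magazine's origin, where a disc laid in rests), grows as it is pressed straight down, stop at 0.034. Spring: 4 N at 0, rising 0.2 N per mm.
- pawl_near (a joint): sprung steel pawl at the magazine's -x side: 24 mm wide, 4 mm thick, pivot 40 mm from the axis, 54 mm above the magazine's origin, reaching in to 27.5 mm from the axis. Value in rad: 0 = level (home), grows to 1.45 as a disc pushed past folds it down. It flips back to 0 over the disc once the disc's top face is 13 mm or more below the pivot (the follower bottoms at 22 mm).
- pawl_far (a joint): the same at the magazine's +x side. If pressed too little, the disc springs up or hangs wedged between folded pawls (values well above 0); press again. Pressed enough and let go, it rises until its top lies under both level pawls, underside about 42 mm above the magazine's origin.
Things that resemble listed ones, but are neither listed nor needed, are in the scene too. Leave any blue or green look-alike of the slotted_disc alone.

How it is judged (in metres and radians):
At the end, for the whole second after the job is handed in: The slotted disc lies flat (within 10 degrees) and at rest in the magazine, within 10 mm of its axis, held down under both pawls: its underside 22 to 46 mm above the underside of the magazine's base and both pawls flipped back level (below 0.3 rad) (z of slotted_disc in the frame of magazine between 0.022 and 0.046 m and horizontal distance between slotted_disc and magazine below 0.01 m and angle between slotted_disc's own z axis and vertical below 0.17 rad and linear speed of slotted_disc below 0.02 m/s and value of joint each of pawl_near, pawl_far below 0.3 rad); the robot touches nothing.
It fails at once if a ring disc is moved by more than 30 mm (distance of any of ring_disc_1, ring_disc_2 from where it was at the start of the episode above 0.03 m).
It also fails if it takes over 42 s, if anything falls off the work surface, if the arm or the gripper's body presses on something with over 40 N, if the wrist force passes 120 N, or if a joint passes its speed limit or range.

## Working session

There is one attempt and no reset: what is moved stays moved. The work goes in short steps, Python scripts to look and compute and a shell command to move; the robot and the scene stay as the last step left them, time stands still between calls to the robot, and variables do not carry over. Pictures are saved under pics/ and viewed, about 8 in all and at most 12, crops included, and the job is handed in when it is done.

```bash
mkdir -p pics; cat > h.py <<'E'
from workcell import *
import numpy as np, cv2
from scipy.spatial.transform import Rotation as R
def cam(name,st=None):
    c=calibration(name);K=np.array(c["camera_matrix"])
    if "mount" in c:
        T=np.eye(4);T[:3,:3]=R.from_euler('xyz',st["tool_rot"],degrees=True).as_matrix();T[:3,3]=st["tcp_pos"]
        return K,T@np.array(c["mount"])
    Rm=cv2.Rodrigues(np.array(c["rvec"],float))[0];t=np.array(c["tvec"],float).ravel()
    M=np.eye(4);M[:3,:3]=Rm.T;M[:3,3]=-Rm.T@t
    return K,M
def ray(K,M,px,z):
    d=M[:3,:3]@np.linalg.solve(K,[px[0],px[1],1]);o=M[:3,3]
    return o+d*(z-o[2])/d[2]
def pts(K,M,dep):
    v,u=np.mgrid[:dep.shape[0],:dep.shape[1]]
    P=np.stack([(u-K[0,2])/K[0,0]*dep,(v-K[1,2])/K[1,1]*dep,dep],-1)
    return P@M[:3,:3].T+M[:3,3]
E
python3 - <<'E'
from h import *
s=state();print(s)
for n in("scene","top"):
    im,d=get_image(n);cv2.imwrite(f"pics/{n}0.png",im);np.save(f"{n}0.npy",d)
    K,M=cam(n);P=pts(K,M,d)
    for t in("slotted_disc","ring_disc_1","magazine","follower","pawl_near","pawl_far"):
        for r in pinpoint(n,t)[:5]:
            u,v=map(int,r["location"]);print(n,t,r["location"],round(r["conf"],2),P[v,u].round() if d[v,u]>0 else 0)
E
```

```text
{'time': 0.0, 'qpos': array([-7.98464916e+01,  2.01243033e+01,  9.46780882e+01,  9.35991740e-04,
        6.52658427e+01, -4.84638417e+00]), 'qd': array([-0.0819634 ,  0.09715261, -0.02736829, -0.03009805,  0.09259676,
       -0.07598735]), 'joint_efforts': array([ 1.46129303e-03, -4.97313023e+01, -2.85250157e+01,  6.99823676e-02,
        2.57232296e-02, -9.87816361e-05]), 'tcp_pos': array([ 142.3250867 , -530.91076693,  229.09420212]), 'tool_rot': array([-9.00679185e+01,  6.61135417e-03, -1.65000503e+02]), 'force': array([ 0.16405858,  0.59986892, -0.40991559]), 'moment': array([-0.05804018, -0.02063457,  0.00518246]), 'width': 0.9971605973341346}
scene slotted_disc [201.2, 320.1] 0.9 [368. 510.  10.]
scene slotted_disc [350.7, 230.3] 0.88 [405.  99.   8.]
scene slotted_disc [236.1, 220.7] 0.68 [592. 295.  10.]
scene ring_disc_1 [244.3, 274.4] 0.75 [432. 376.   1.]
scene ring_disc_1 [277.2, 239.6] 0.72 [485. 252.   1.]
scene magazine [322.2, 194.1] 0.89 [557.  55.  10.]Traceback (most recent call last):
  File "<stdin>", line 7, in <module>
ValueError: it knows: magazine, ring_disc, slotted_disc
```

```bash
python3 - <<'E'
from h import *
a=cv2.imread("pics/scene0.png")
n="top"
im,d=get_image(n);cv2.imwrite("pics/top0.png",im);np.save("top0.npy",d)
K,M=cam(n);P=pts(K,M,d)
for t in("slotted_disc","ring_disc_1","magazine"):
    for r in pinpoint(n,t)[:5]:
        u,v=map(int,r["location"]);print(n,t,r["location"],round(r["conf"],2),P[v,u].round() if d[v,u]>0 else 0)
print("tz",M[:3,3])
E
```

```text
top slotted_disc [348.7, 260.6] 0.86 [409.  98.   6.]
top slotted_disc [202.5, 152.5] 0.77 [655. 420.   7.]
top slotted_disc [159.0, 278.1] 0.62 [374. 505.   9.]
top slotted_disc [256.5, 179.5] 0.57 [592. 298.   7.]
top ring_disc_1 [280.1, 231.2] 0.82 [475. 245.   1.]
top ring_disc_1 [219.5, 253.1] 0.81 [427. 378.   1.]
top magazine [372.7, 186.9] 0.82 [562.  49.  58.]
tz [ 329.27981779  239.54803454 1033.05661733]
```

View pics/scene0.png

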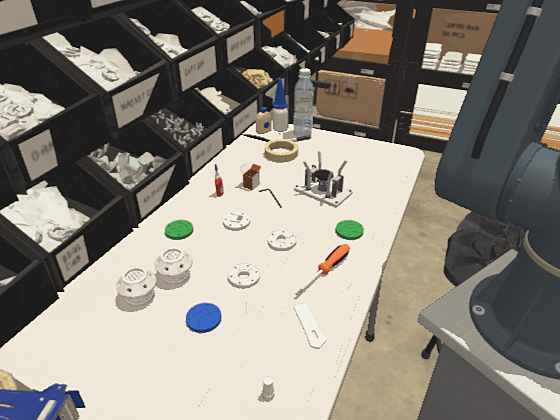

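View pics/top0.png

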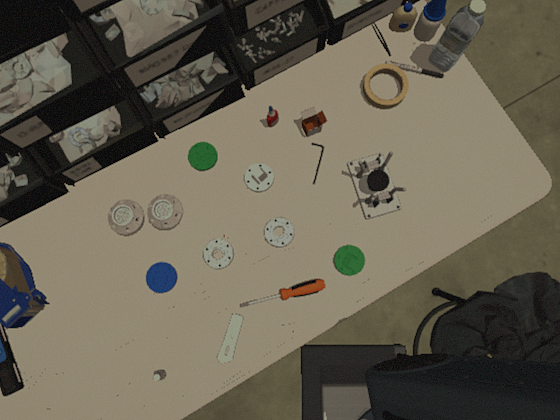

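```bash
python3 - <<'E'
from h import *
im=cv2.imread("pics/top0.png");d=np.load("top0.npy");K,M=cam("top");P=pts(K,M,d)
c=np.hstack([cv2.resize(im[145:225,220:300],None,fx=5,fy=5,interpolation=cv2.INTER_CUBIC),cv2.resize(im[145:225,335:415],None,fx=5,fy=5,interpolation=cv2.INTER_CUBIC)])
cv2.imwrite("pics/crop.png",c)
# disc: blob brighter/edge; fit by depth
m=(P[...,2]>4)&(P[...,2]<16)&(np.hypot(P[...,0]-592,P[...,1]-298)<50)
n,l,st,ce=cv2.connectedComponentsWithStats(m.astype(np.uint8));i=1+st[1:,4].argmax()
ys,xs=np.where(l==i);cc,r=cv2.minEnclosingCircle(np.c_[xs,ys].astype(np.float32));print(cc,r,ray(K,M,cc,10),P[l==i].mean(0))
g=np.hypot(P[...,0]-565,P[...,1]-49)<90
for lo,hi in((4,20),(80,100),(50,62)):
    q=g&(P[...,2]>lo)&(P[...,2]<hi);Q=P[q];print(lo,len(Q),np.median(Q,0))
    if lo==4: print(np.percentile(Q[:,2],[10,50,90]),cv2.minAreaRect(Q[:,:2].astype(np.float32)))
    if lo==80:
        n,l,st,ce=cv2.connectedComponentsWithStats(q.astype(np.uint8))
        for k in range(1,n): print(st[k,4],P[l==k].mean(0).round(1))
E
```

```text
(259.0, 177.5) 14.705541610717773 [594.2575465  291.04258022  10.        ] [594.99264064 291.06472248   9.39194106]
4 1451 [561.38748813  46.39419505  10.00002691]
[ 7.09485751 10.00002691 13.09773605] ((566.3060302734375, 48.0440673828125), (159.02490234375, 162.76046752929688), 35.194454193115234)
80 105 [598.30416116  17.81122339  91.18250098]
32 [618.7  15.5  89.6]
26 [600.8  76.   89.9]
27 [546.1  -6.3  90.2]
20 [529.   55.2  91. ]
50 643 [574.11604459  34.60140518  56.13506806]
```

View pics/crop.png

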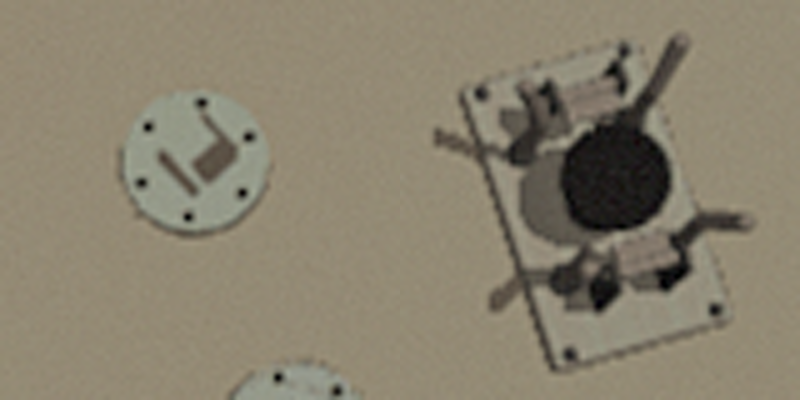

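Top picture: the slotted disc (L opening plus slot) is at pixel (259,178), and its centre works out at about (594,291). The things it could be mistaken for are the rings at (280,232) and (219,253), the blue disc at (161,277), and the green discs at (203,156) and (349,260). The magazine axis is at about (574,35) with yaw about 16.5°. I'm moving to hover over the disc.

```bash
python3 -m jog '[[0.093,[-0.65,0.08,-0.677],0],[0.093,[-0.65,0.08,-0.677],0],[0.093,[-0.65,0.08,-0.677],0],[0.093,[-0.65,0.08,-0.677],0],[0.093,[-0.65,0.08,-0.677],0],[0.093,[-0.65,0.08,-0.677],0],[0.093,[-0.65,0.08,-0.677],0],[0.093,[-0.65,0.08,-0.677],0],[0.093,[-0.65,0.08,-0.677],0],[0.093,[-0.65,0.08,-0.677],0],[0.093,[-0.65,0.08,-0.677],0],[0.093,[-0.65,0.08,-0.677],0]]'
```

```text
time: 1.6
tcp_pos: [431.4, -5.4, 178.8]
tool_rot: [-90.0, 0.0, -165.0]
force: [0.7, -1.3, -0.3]
width: 1.0
```

```bash
python3 -m jog '[[0.093,[-0.234,0.029,-0.244],-0.026],[0.093,[-0.234,0.029,-0.244],-0.026],[0.093,[-0.234,0.029,-0.244],-0.026],[0.093,[-0.234,0.029,-0.244],-0.026],[0.093,[-0.234,0.029,-0.244],-0.026],[0.093,[-0.234,0.029,-0.244],-0.026],[0.093,[-0.234,0.029,-0.244],-0.026],[0.093,[-0.234,0.029,-0.244],-0.026],[0.093,[-0.234,0.029,-0.244],-0.026],[0.093,[-0.234,0.029,-0.244],-0.026]]'
cat > w.py <<'E'
from h import *
import sys
s=state();im,d=get_image("wrist");cv2.imwrite(f"pics/{sys.argv[1]}.png",im);K,M=cam("wrist",s);P=pts(K,M,d)
P[d==0]=np.nan
np.savez("w.npz",P=P,K=K,M=M)
print(s["time"],s["tcp_pos"],s["tool_rot"],M[:3,3])
E
python3 w.py w1; python3 - <<'E'
from h import *
z=np.load("w.npz");P=z["P"]
m=(P[...,2]>5)&(P[...,2]<16)&(np.hypot(P[...,0]-594,P[...,1]-291)<60)
n,l,st,ce=cv2.connectedComponentsWithStats(m.astype(np.uint8));i=1+st[1:,4].argmax()
ys,xs=np.where(l==i);h=cv2.convexHull(np.c_[xs,ys].astype(np.int32))[:,0]
print(st[i]);Q=np.array([ray(z["K"],z["M"],p,10)[:2] for p in h]);print(cv2.minEnclosingCircle(Q.astype(np.float32)),cv2.fitEllipse(Q.astype(np.float32)),np.nanmedian(P[l==i][:,2]))
E
```

```text
time: 2.6
tcp_pos: [593.2, 287.8, 149.7]
tool_rot: [-90.0, -0.0, -163.5]
force: [-0.6, 0.1, 0.2]
width: 0.996
2.6 [593.22891071 287.8401339  149.71685263] [-8.99902724e+01 -2.95107269e-02 -1.63541595e+02] [662.51391625 309.41774378 304.52517556]
[ 240  154   76   76 4496]
((595.9568481445312, 293.2070007324219), 33.04127883911133) ((595.939453125, 293.35797119140625), (65.49327850341797, 65.96509552001953), 105.91443634033203) 9.240709402549669
```

View pics/w1.png

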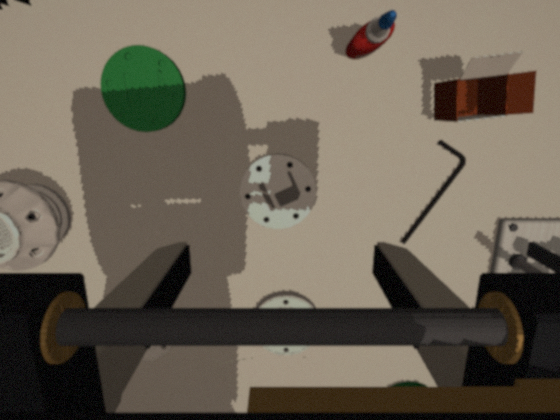

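The wrist picture shows the slotted disc at (279,190) with its L opening and slot. The fit is 66 mm across, centred at (596,293). The jaw line is clear of everything.

```bash
python3 -m jog '[[0.093,[-0.004,0.05,-0.0045],0],[0.093,[-0.004,0.1,-0.0045],0],[0.093,[-0.004,0.11,-0.0045],0],[0.093,[-0.004,0.11,-0.0045],0],[0.093,[-0.004,0.11,-0.0045],0]]'; python3 -c "
from h import *
s=state();print(s['tcp_pos'])"
```

```text
time: 3.15
tcp_pos: [597.4, 294.3, 42.3]
tool_rot: [-90.0, 0.2, -163.5]
force: [0.4, 0.5, 0.6]
width: 1.003
[597.41535244 294.25024314  42.26783634]
```

```bash
python3 -m jog '[[0.093,[0.0015,0.015,0.0005],0],[0.093,[0.0015,0.029,0.0005],0],[0.093,[0.0015,0.029,0.0005],0],[0.093,[0.0015,0.029,0.0005],0],[0.05,[0.0015,0.029,0.0005],0],[0.05,[0.0015,0.029,0.0005],0],[0.05,[0.0015,0.029,0.0005],0],[0.05,[0.0015,0.029,0.0005],0],[0.05,[0.0015,0.029,0.0005],0],[0.05,[0.0015,0.029,0.0005],0]]' 50
```

```text
time: 4.15
tcp_pos: [595.5, 293.5, 11.3]
tool_rot: [-90.0, 0.1, -163.5]
force: [0.1, 0.2, 7.8]
width: 0.683
```

```bash
python3 -m jog '[[0.05,[0,-0.02,0],0],[0.05,[0,-0.06,0],0],[0.05,[0,-0.11,0],0],[0.05,[0,-0.15,0],0],[0.05,[0,-0.15,0],0],[0.05,[0,-0.15,0],0],[0.05,[0,-0.15,0],0]]'; python3 w.py w2; python3 - <<'E'
from h import *
z=np.load("w.npz");P=z["P"];s=state();print(s["width"]*93,s["force"])
b=P[...,2];m=(b>130)&(b<175)&(np.hypot(P[...,0]-595,P[...,1]-293)<36)
print(m.sum(),np.nanmedian(P[m],0),np.percentile(b[m],[10,50,90]))
E
```

```text
time: 4.85
tcp_pos: [593.9, 292.9, 158.6]
tool_rot: [-90.0, -0.2, -163.5]
force: [-0.7, 0.6, -0.9]
width: 0.683
4.85 [593.89612848 292.89288257 158.59116614] [ -89.98257581   -0.18560336 -163.50865804] [663.56835898 314.65089891 313.19950411]
63.17872493617401 [ 0.06059388  0.2448195  -0.96399591]
13495 [598.11598013 295.62538675 156.44336879] [155.3787856  156.44336879 157.48642038]
```

View pics/w2.png

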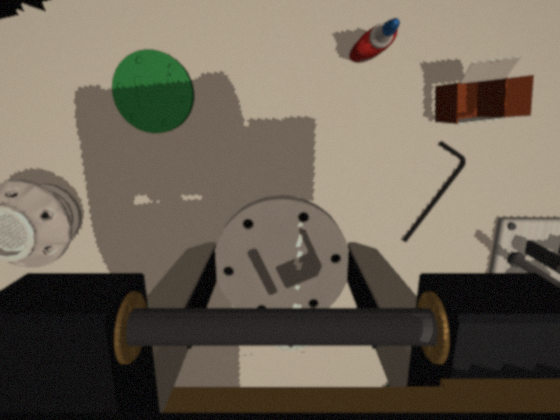

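The disc is gripped and flat, at (282,260). I'll measure its offset in the grip, then the magazine from there.

```bash
python3 - <<'E'
from h import *
from scipy.optimize import least_squares
z=np.load("w.npz");P=z["P"];K,M=z["K"],z["M"];T=state()["tcp_pos"];print(T)
# far-rim edge points: first disc row per column
b=P[...,2];m=(b>150)&(b<163)
m[305:]=0
E=[]
for u in range(222,343,3):
    v=np.where(m[190:300,u])[0]
    if len(v): E.append(ray(K,M,(u,190+v[0]-.5),156.4)[:2])
E=np.array(E);f=lambda c:np.hypot(*(E-c).T)-33
r=least_squares(f,[595,293],loss="soft_l1");print(len(E),r.x,np.abs(r.fun).mean())
d=r.x-T[:2];y=np.radians(-163.5);print("in tool x,z:",d@[np.cos(y),np.sin(y)],d@[-np.sin(y),np.cos(y)])
E
```

```text
[593.9559633  292.89880722 158.49316724]
41 [594.76285097 294.28374766] 0.2562385972110661
in tool x,z: -1.1670041581654 -1.0987397384735273
```

```bash
python3 -m jog '[[0.05,[0.202,0,0.242],0],[0.05,[0.202,0,0.242],0],[0.05,[0.202,0,0.242],0],[0.05,[0.202,0,0.242],0],[0.05,[0.202,0,0.242],0],[0.05,[0.202,0,0.242],0],[0.05,[0.202,0,0.242],0],[0.05,[0.202,0,0.242],0],[0.05,[0.202,0,0.242],0],[0.05,[0.202,0,0.242],0]]'; python3 w.py w3; python3 - <<'E'
from h import *
z=np.load("w.npz");P=z["P"];K,M=z["K"],z["M"];T=state()["tcp_pos"];print(T)
im=cv2.imread("pics/w3.png");b=P[...,2];r=np.hypot(P[...,0]-574,P[...,1]-35)
y=np.radians(-163.5);tx=np.array([np.cos(y),np.sin(y)]);tz=np.array([-np.sin(y),np.cos(y)])
q=(r<90)&(b>84)&(b<100);n,l,st,ce=cv2.connectedComponentsWithStats(q.astype(np.uint8))
for k in range(1,n):
    if st[k,4]>20: print("tip",st[k,4],P[l==k].mean(0).round(1))
f=(r<35)&(b>53)&(b<60)&(im.max(2)<60)
n,l,st,ce=cv2.connectedComponentsWithStats(f.astype(np.uint8));i=1+st[1:,4].argmax()
ys,xs=np.where(l==i);h=cv2.convexHull(np.c_[xs,ys].astype(np.int32))[:,0]
Q=np.array([ray(K,M,p,56)[:2] for p in h]).astype(np.float32);print("fol",st[i],cv2.minEnclosingCircle(Q),cv2.fitEllipse(Q),np.median(P[l==i],0))
E
```

```text
time: 5.9
tcp_pos: [470.1, 4.8, 160.2]
tool_rot: [-90.0, -0.0, -163.5]
force: [-0.2, 0.1, -1.0]
width: 0.685
5.9 [470.097888     4.78213691 160.23182074] [-9.00239810e+01 -3.10962852e-02 -1.63456359e+02] [539.38271914  26.37847321 315.03814764]
[470.09450152   4.81847826 160.29756412]
tip 244 [528.7  56.   91.8]
tip 240 [546.5  -5.3  91.8]
fol [ 249   17   68   73 3842] ((575.0429077148438, 36.765724182128906), 23.50128746032715) ((574.7388305664062, 36.47336959838867), (45.8041877746582, 46.4361686706543), 63.15549087524414) [575.22906618  36.61484201  55.8543837 ]
```

View pics/w3.png

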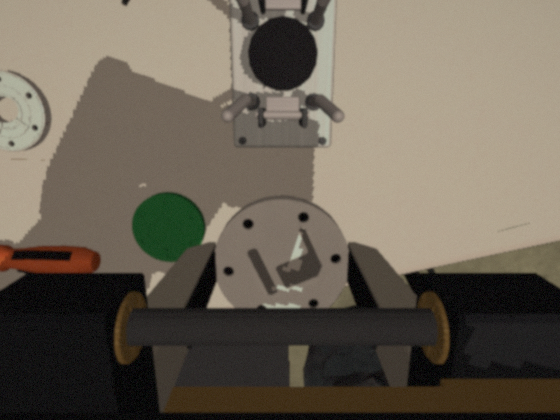

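```bash
python3 -m jog '[[0.05,[-0.04,0,0],0],[0.05,[-0.08,0,0],0],[0.05,[-0.108,0,0],0],[0.05,[-0.108,0.03,0],0],[0.05,[-0.108,0.04,0],0],[0.05,[-0.108,0.04,0],0],[0.05,[-0.108,0.04,0],0],[0.05,[-0.108,0.04,0],0]]'; python3 -c "
from h import *
s=state();T=s['tcp_pos'];print(s);y=np.radians(-163.5);d=np.array([574.1,35.2])-T[:2];print(d@[np.cos(y),np.sin(y)],d@[-np.sin(y),np.cos(y)])"
```

```text
time: 6.75
tcp_pos: [573.7, 34.5, 121.8]
tool_rot: [-90.0, 0.1, -163.5]
force: [0.0, -0.7, -0.8]
width: 0.682
{'time': 6.75, 'qpos': array([-1.19432772e+00,  3.00356840e+01,  9.62977803e+01, -4.25879629e-04,
        5.35800440e+01,  7.23165198e+01]), 'qd': array([-0.09058886, -0.13187631, -0.07622623, -0.04396481, -0.16397907,
       -0.12022271]), 'joint_efforts': array([ 1.34442514e-01, -5.54505122e+01, -2.48256898e+01,  3.41458374e-02,
       -5.83408470e-02,  1.23305806e-03]), 'tcp_pos': array([573.72977046,  34.54740811, 121.82904957]), 'tool_rot': array([-8.99734005e+01,  8.23006813e-02, -1.63510576e+02]), 'force': array([ 0.02343866, -0.70916818, -0.81056776]), 'moment': array([ 0.00681912, -0.022163  , -0.00838094]), 'width': 0.6817276463536321}
-0.5403295022516977 -0.520567114793336
```

```bash
python3 -m jog '[[0.05,[-0.0005,0.02,-0.0005],0],[0.05,[-0.0005,0.03,-0.0005],0],[0.05,[-0.0005,0.036,-0.0005],0],[0.05,[-0.0005,0.042,-0.0005],0],[0.05,[-0.0005,0.046,-0.0005],0],[0.05,[-0.0005,0.05,-0.0005],0],[0.05,[-0.0005,0.05,-0.0005],0],[0.05,[-0.0005,0.05,-0.0005],0]]' 60
```

```text
time: 7.55
tcp_pos: [573.8, 35.2, 70.8]
tool_rot: [-90.0, 0.0, -163.5]
force: [-0.7, -0.6, -1.1]
width: 0.682
```

```bash
python3 -m jog '[[0.05,[0,0.004,0],0],[0.05,[0,0.008,0],0],[0.05,[0,0.011,0],0],[0.05,[0,0.014,0],0],[0.05,[0,0.014,0],0]]'; python3 -m jog '[[0.05,[0,0.004,0],0],[0.05,[0,0.008,0],0],[0.05,[0,0.012,0],0],[0.05,[0,0.016,0],0],[0.05,[0,0.019,0],0],[0.05,[0,0.019,0],0],[0.05,[0,0.019,0],0]]'
```

```text
time: 8.05
tcp_pos: [574.2, 35.2, 56.9]
tool_rot: [-90.0, 0.1, -163.5]
force: [-0.5, 0.4, 4.7]
width: 0.682
time: 8.75
tcp_pos: [574.3, 35.2, 38.3]
tool_rot: [-90.0, 0.1, -163.5]
force: [-1.3, 0.5, 7.9]
width: 0.681
```

```bash
python3 -m jog '[[0.05,[0,0.002,0],0],[0.05,[0,0.002,0],0],[0.05,[0,0.002,0],0],[0.093,[0,0.002,0],0],[0.093,[0,0.002,0],0],[0.093,[0,0.002,0],0],[0.093,[0,0.002,0],0],[0.093,[0,0.002,0],0]]'; python3 -m jog '[[0.093,[0,-0.02,0],0],[0.093,[0,-0.06,0],0],[0.093,[0,-0.1,0],0],[0.093,[0,-0.14,0],0],[0.093,[0.05,-0.14,0],0],[0.093,[0.1,-0.14,0],0],[0.093,[0.12,-0.14,0],0],[0.093,[0.12,-0.14,0],0],[0.093,[0.12,-0.14,0],0],[0.093,[0.12,-0.14,0],0]]'; python3 w.py w4; python3 - <<'E'
from h import *
z=np.load("w.npz");P=z["P"];r=np.hypot(P[...,0]-574.5,P[...,1]-36);q=r<22
print(np.nanpercentile(P[...,2][q],[10,50,90]),np.linalg.lstsq(np.c_[P[q][:,:2]-[574,36],np.ones(q.sum())],P[q][:,2],rcond=None)[0])
a=cv2.imread("pics/w4.png")[0:200,180:390]
s,_=get_image("scene");b=s[130:215,280:365]
cv2.imwrite("pics/c4.png",np.hstack([cv2.resize(a,(420,400)),cv2.resize(b,(380,400),interpolation=cv2.INTER_CUBIC)]))
E
```

```text
time: 9.55
tcp_pos: [573.7, 35.2, 35.6]
tool_rot: [-90.0, -0.0, -163.5]
force: [-0.6, 0.5, -0.5]
width: 0.996
time: 10.55
tcp_pos: [459.8, 1.3, 175.8]
tool_rot: [-90.0, 0.0, -163.5]
force: [-0.1, 0.7, -0.3]
width: 0.998
10.55 [459.82683498   1.25761281 175.75758966] [-8.99861762e+01  4.22917491e-02 -1.63498167e+02] [528.90720654  22.84423472 330.6569127 ]
[50.63019694 51.66747003 52.75227026] [2.14466547e-04 6.99111765e-03 5.16658543e+01]
```

View pics/c4.png

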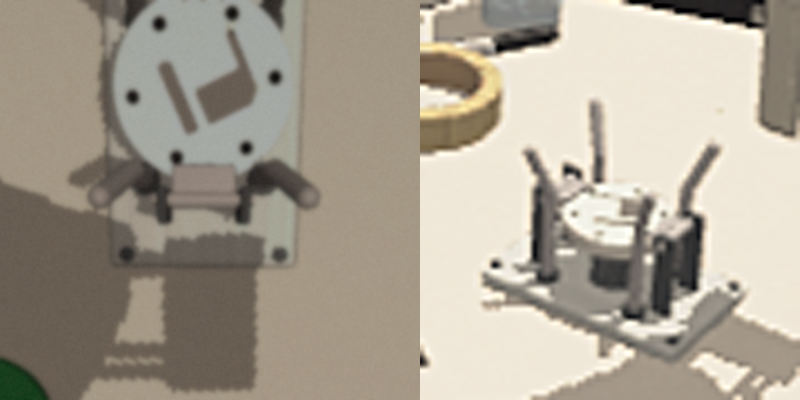

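The disc's top is level at z≈51.7 mm, so its underside is about 42 mm up, and the near pawl lies flat over the rim. I'll check the far pawl and the rings from the top camera before handing in.

```bash
python3 - <<'E'
from h import *
im,d=get_image("top");K,M=cam("top");P=pts(K,M,d)
for r in pinpoint("top","ring_disc_1")[:2]:print(r)
for sgn in(1,-1):
    c=np.array([574.2,35.4])+sgn*33*np.array([.959,.284]);q=np.hypot(P[...,0]-c[0],P[...,1]-c[1])<5;print(sgn,np.sort(P[...,2][q]).round())
cv2.imwrite("pics/t5.png",cv2.resize(im[145:225,335:415],None,fx=6,fy=6,interpolation=cv2.INTER_CUBIC))
E
```

```text
{'location': [216.8, 255.8], 'conf': 0.72}
{'location': [279.6, 232.1], 'conf': 0.71}
1 [48. 52. 54. 54. 55. 55. 55. 55. 56. 56. 56. 56. 57. 57. 57. 57. 59. 60.]
-1 [ 9. 54. 54. 54. 55. 55. 55. 56. 56. 56. 56. 57. 57. 58. 58. 58. 58. 59.
 59. 60.]
```

View pics/t5.png

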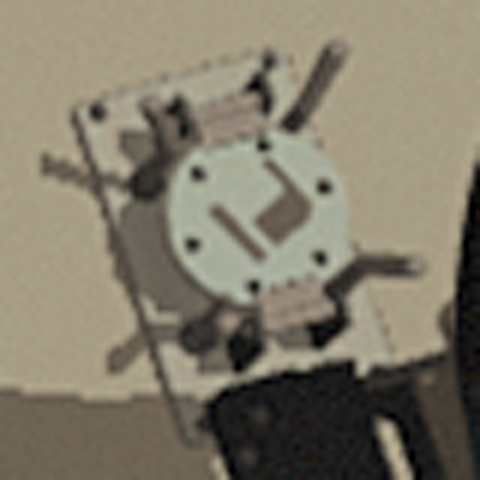

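Both pawls lie level over the disc rim at z≈56, at (228,115) and (295,302) in the crop. The rings haven't moved.

```bash
python3 -c "
from workcell import *
print(sign_off())"
```

```text
the job is handed in; nothing more can be done
None
```

The slotted disc is loaded and held under both pawls, and I handed the job in at about 10.6 s of the 42 s allowed. I gripped it by the rim, lowered it between the guide rods, pressed it to about 25 mm above the magazine's base, then let go and moved clear.

- **Disc:** its top measures 51.7 mm up, so the underside is at about 41.7 mm (the limit is 22 to 46 mm). It is tilted about 0.4°. I did not re-measure its centring after release. The tool was within about 1 mm of the target when it let go.
- **Pawls:** both lie level over the disc's rim at about 56 mm. I judged this from the top picture and its depth readings, as the joint values can't be read directly.
- **Ring discs:** the networks place both within about 4 pixels (under 10 mm) of where they were at the start, and the arm never went near them.
- **Forces:** the highest wrist reading I saw was about 8 N. It came once when the fingertips touched the table during the grasp and once during the press.
- **Disagreements:** the gripper reported a 63 mm opening on the 66 mm disc. The disc was held firmly and flat, so I took this as a reading offset. The wrist and top cameras differed by 1 to 2 mm, which is within their calibration.

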